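# Hook the spring retractor onto the scriber

## Task

Grip the retractor's arm by its knob, pull it down against its spring, swing the hook in under the scriber's wire bail and let it up gently, feeling for the bail bar, until you feel the bar in the hook has taken over the spring's pull; only then let go, leaving the bail hooked. Never let the hook fly up, keep the scriber seated upright in its holder without lifting it, and leave the dish, the brush and the flat stone where they are.

Things in the scene. Friction and masses are not known exactly. Their poses are not given: they have to be found in the camera images.
- column: Retractor's fixed post: bright 22 mm steel bar, 355 mm high, on a round 110 mm dark foot, with a 52 mm wide grey spring drum on top, at the rear of the work. Origin: middle of the foot's underside, on the vertical axis about which the arm swivels; z up; at swing 0 the arm points along its -x.
- swing (a joint): Swivel of the arm about the post's axis, rad, -0.9 to 1.1. 0: arm along the column's -x; positive: towards the column's +y (arm end at -200 mm cos(s), +200 mm sin(s) in the column's frame). Turns freely, friction about 0.03 N m.
- carriage (a joint): How far the carriage with arm, knob and hook is pulled down the post, m: 0 fully retracted (top stop, as found) to 0.12. A spring always pulls it up, net about 5.5 N at 0, 6.5 N at 0.06, 7 N at 0.1. Let go, it shoots up.
- pull_knob (a point): Centre of the black round upright pull knob on the arm's end, 200 mm from the post's axis: 24 mm diameter, with a 28 mm wide cap, top 25 mm above this point. Below it a 42 mm wide steel disc, its upper face 18 mm below this point. Free from above. x axis along the arm (22 mm wide) to the post, z up.
- hook_seat (a point): Bottom of the hook's throat, where a hooked bar rests, 119 mm straight below pull_knob; same axes. Hook: open J of 8 mm round steel in its y-z plane, throat 18 mm wide, shank at its +y side, upturned tip at its -y side. Underside 8 mm below this point, arm's underside 81 mm above it. It takes a bar by moving in its own -y (swing getting smaller).
- hook_tip (a point): Top of the hook's upturned tip, 21 mm above hook_seat and 14 mm from it in its -y; the tip's outer side is 4 mm further out.
- scriber_top (a point): Middle of the top face of a heavy steel hand tool (scriber), 42 mm in diameter, 96 mm long, about 0.95 kg, about 100 mm above the table. z up, x along the bar of its wire bail, about towards the post (within 0.4 rad). It lies within 10 mm of the circle on which the hook swings. The spring alone does not lift it; a pull above its weight does.
- scriber: The same tool; origin at its point, 96 mm below its top; same axes. Over the top a wire bail, 6 mm thick: level bar along x, legs 56 mm apart inside, in guide blocks 50 mm apart that stand 10 mm above the top. The legs slide very stiffly; the bail was left pulled out differently each time: bar's centre 44 to 80 mm above scriber_top, not reported, to be felt or seen.
- holder: Fixed wooden block, 90x90x62 mm, in whose square hole (2 to 3 mm wider than the tool) the scriber stands loose, point down, its shoulder resting on the block. Origin under its centre.
- sorting_dish: White plastic dish with small finds, 80x94x18 mm, a bystander, loose in front of the work. Origin under its centre.
- brush: Wooden brush, 168 mm long, a bystander, loose on the table. Origin under its centre.
- flat_stone: Long flat dark stone, 51x116x18 mm, a bystander, loose at the right. Origin under its centre.
Mind the look-alikes: they are no part of the job. Leave any yellow look-alike of the scriber alone.

How it is judged:
By the outcome, as a careful person would: the job done as asked, in the order asked, and still so for the second after the job is handed in, with the robot touching nothing.
It also fails if it takes over 48 s, if anything falls off the work surface, if the arm or the gripper's body presses on something with over 40 N, if the wrist force passes 120 N, or if a joint passes its speed limit or range.

## Robot

A 7-joint arm with a two-finger parallel gripper is mounted at the origin on a cart in front of the work surface, level with it; the furniture and walls round the work are solid. World frame = base frame: x ahead of the robot, y to its left, z up, the work surface at z = 0. Lengths are in m, angles in rad, forces in N, time in s.
With the tool pointing down it reaches from about 0.4 to 0.85 m from the base axis. Payload 10.4 kg.
Tool frame: the origin (TCP) lies at the very end of the fingers, on their centre line; the grasp point (between the pads) lies 19 mm behind it (grasp_offset is the distance from the TCP to the grasp point, in m); z points along the fingers, y is the line along which they close (so a half turn about z gives the same grasp; the last joint's range is limited). The gripper opens to 85 mm and grips with 20 to 120 N. Pads are 22 mm wide; open, the fingers measure 114 mm over their backs; the gripper's body (76 mm by 85 mm) begins 54 mm behind the grasp point. The pads swing forward as they close: fully open they stand 13 mm farther back than shut.
Start: joints at [-1.184, 0.332, -0.065, 1.46, 0.022, 1.35, -0.088], TCP at [0.249, 0.573, 0.231] pointing down, gripper open.
Joint ranges: [-2.6, 2.6], [-0.5, 2.12], [-1.47, 1.34], [0.16, 2.42], [-1.27, 4.41], [0.06, 2.06], [-2.6, 2.6]. Speed limits (rad/s): [2.22, 2.22, 2.79, 2.79, 3.14, 3.14, 3.14].

## Interface

Orientations are given as a unit quaternion [x, y, z, w].
In Python, from workcell import * gives the robot as it stands.
- The arm moves only by the tool jog_arm, never from a script. Its argument "plan" is a list of rows, each a list of 3 entries, a list of its own where there are three numbers: the turn, a rotation vector about the tool's x, y, z in rad, then the shift along the tool's x, y, z in m, then the finger opening in m, from 0 to 0.0854. A call has 1 to 8 rows; each row is the pose to reach, as a shift and turn from the pose commanded when the call began, along the tool's axes at that moment; what a row does not reach only later rows make up. A row lasts 1/12 s, in which the tool goes at most 41.7 mm and 7.16 degrees, less where a joint would pass 70% of its speed; a pose out of reach is approached as far as the arm can. A call with a gripper value outside its range is refused whole. The fingers move at their own pace and stop on an object; "force" is the grip in N (left out, the last holds). Time passes only in rows, so rows that repeat a pose let the fingers close. It gives the time, the measured TCP pose, the force, the opening and the grip force at its end, in the units of the state.
- get_obs(): the state, without advancing time (a new reading comes with each control period).
- camera(name): name is "side" or "top"; returns a dict with "img" (480x640x3 uint8, red, green, blue), "mtx" (3x3 intrinsics, pixels), "extrinsics" (4x4, takes a point from camera to world coordinates). Camera axes: x right, y down, z forward; pixel columns grow to the right and rows downward; lengths in m; the calibration is good to about 2 mm. A picture is of the moment at which its call begins. There is no depth.
- hand_in(): hands the job in; it is judged then, once.
The state is a dict: "clock": time; "joint_pos": joint angles; "joint_velocities": joint speeds; "tau": joint torques, N m; "position": TCP position; "ee_rot": TCP orientation; "ft_force": force on the tool from outside, world axes, zero at the start; "torque": the same for the moment, N m; "grip_width": opening from 0.0 (shut) to 1.0 (fully open); "grasp_force": force on a finger pad.
Only numpy, scipy, OpenCV 4.12 (cv2) and the standard library are available. Lean on these libraries where they do the work, as an engineer would, in place of code of your own. Each camera call takes 0.05 s, during which the arm holds its last target. There are 200 camera calls.

## Working session

There is one attempt and no reset: what is moved stays moved. The work goes in short steps, Python scripts to look and compute and a tool call to move; the robot and the scene stay as the last step left them, time stands still between calls to the robot, and variables do not carry over. Pictures are saved under pics/ and viewed, at most 10 in all, crops included, and the job is handed in when it is done.

Besides the shell and the picture viewer there is one more tool, called after "Request:" by a JSON object that holds its "api" and its "payload", one argument or row to a line. jog_arm: Moves the arm, as the interface text tells. Its arguments: {"type":"object","properties":{"plan":{"type":"array"},"force":{"type":"number"}},"required":["plan"]}

```bash
ls; mkdir -p pics
python3 - <<'E'
from workcell import *
import cv2, numpy as np
np.set_printoptions(precision=4,suppress=True)
o=get_obs();print(o)
for n in("side","top"):
    c=camera(n);cv2.imwrite(f"pics/{n}0.png",c["img"][:,:,::-1]);print(n,c["mtx"],c["extrinsics"])
E
```

```text
pics
{'clock': 0.0, 'joint_pos': array([-1.1836,  0.3329, -0.0647,  1.461 ,  0.0216,  1.3499, -0.0885]), 'joint_velocities': array([-0.002 ,  0.0004, -0.0003,  0.001 , -0.001 ,  0.0005,  0.0008]), 'tau': array([  0.0001, -62.5439,   0.0486, -39.1618,   0.0161,   0.0094,
        -0.0001]), 'position': array([0.2489, 0.5729, 0.2305]), 'ee_rot': array([ 0.2035,  0.9791, -0.0007, -0.0001]), 'ft_force': array([-0.2933,  0.6034, -0.051 ]), 'torque': array([-0.0087, -0.0247,  0.0141]), 'grasp_force': 0.0, 'grip_width': 0.9979008221093973}
side [[614.0467   0.     323.7338]
 [  0.     614.0467 243.821 ]
 [  0.       0.       1.    ]] [[ 0.8948 -0.3207  0.3106  0.0673]
 [-0.4459 -0.6084  0.6565 -1.394 ]
 [-0.0216 -0.726  -0.6874  1.188 ]
 [ 0.      0.      0.      1.    ]]
top [[447.5863   0.     317.8655]
 [  0.     447.5863 239.6017]
 [  0.       0.       1.    ]] [[ 0.0137 -0.9906  0.136   0.4052]
 [-0.9999 -0.0138  0.0007 -0.4086]
 [ 0.0012 -0.1359 -0.9907  1.0555]
 [ 0.      0.      0.      1.    ]]
```

View pics/side0.png

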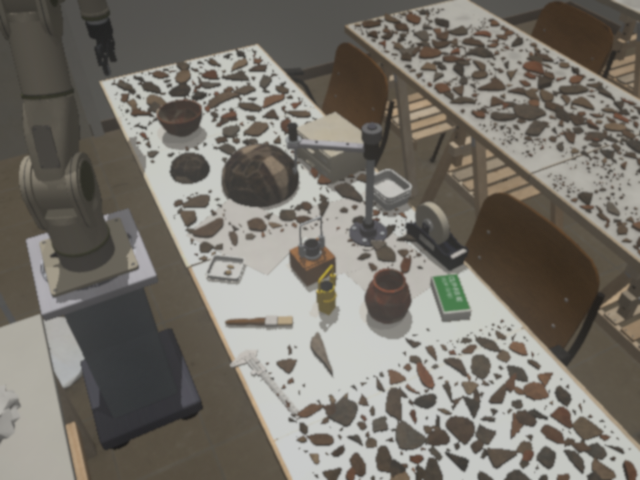

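View pics/top0.png

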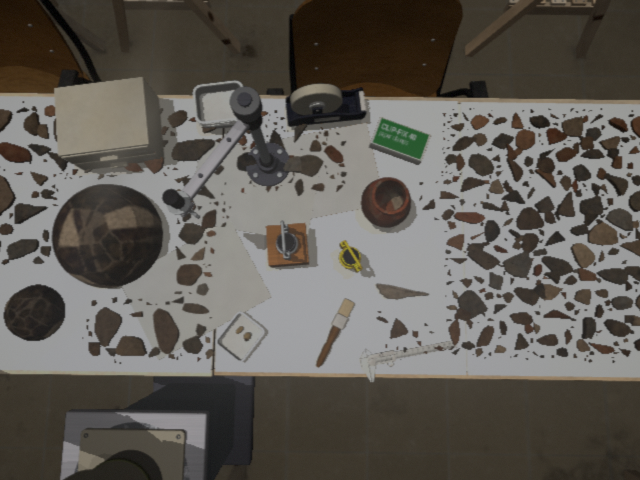

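The side view shows the knob near (292,130), the drum (373,130), the foot (368,232) and the scriber with bail near (313,240). In the top view the knob is near (175,200), the drum (245,103), the foot (267,165) and the scriber (287,240). I'll zoom in on both.

Run:
```python
import cv2
a=cv2.imread("pics/side0.png")[110:290,270:410];b=cv2.imread("pics/top0.png")[80:280,155:325]
cv2.imwrite("pics/sidec.png",cv2.resize(a[:,:],None,fx=4,fy=3.3,interpolation=cv2.INTER_CUBIC) if 0 else cv2.resize(a,None,fx=3.3,fy=3.3,interpolation=cv2.INTER_CUBIC))
cv2.imwrite("pics/topc.png",cv2.resize(b,None,fx=3,fy=3,interpolation=cv2.INTER_CUBIC))
```

```text
(no output)
```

View pics/sidec.png

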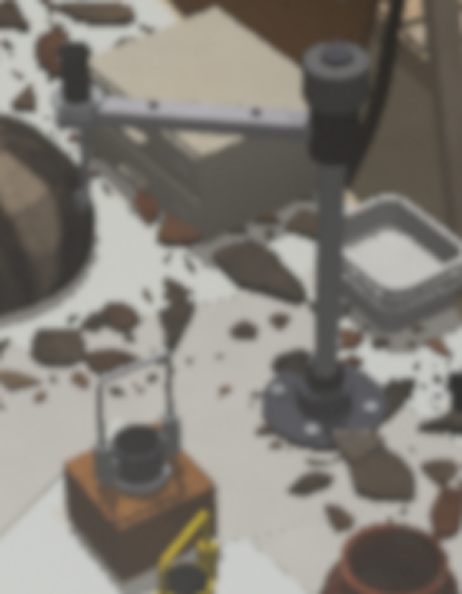

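View pics/topc.png

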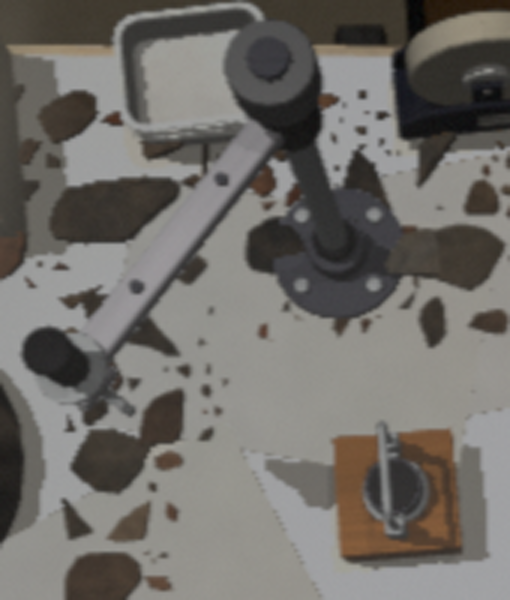

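```bash
cat > h.py <<'E'
import numpy as np
from scipy.optimize import least_squares
np.set_printoptions(precision=4,suppress=True)
C={'side':([614.0467,323.7338,243.821],[[ 0.8948,-0.3207,0.3106,0.0673],[-0.4459,-0.6084,0.6565,-1.394],[-0.0216,-0.726,-0.6874,1.188]]),
'top':([447.5863,317.8655,239.6017],[[ 0.0137,-0.9906,0.136,0.4052],[-0.9999,-0.0138,0.0007,-0.4086],[0.0012,-0.1359,-0.9907,1.0555]])}
def ray(n,p):
    k,E=C[n];E=np.array(E);return E[:,3],E[:,:3]@np.array([(p[0]-k[1])/k[0],(p[1]-k[2])/k[0],1])
def atz(n,p,z):
    o,d=ray(n,p);return o+d*(z-o[2])/d[2]
def proj(n,P):
    k,E=C[n];E=np.array(E);c=E[:,:3].T@(np.array(P)-E[:,3]);return c[:2]/c[2]*k[0]+np.array(k[1:])
def tri(s,t):
    r=least_squares(lambda P:np.r_[proj('side',P)-s,proj('top',P)-t],[.6,-.3,.1]);return r.x,r.fun
E
python3 - <<'E'
from h import *
for n,s,t in [('knobtop',(292.4,124.5),(171,196.7)),('drumtop',(372.4,126.7),(244.7,99)),('foot',(368.8,233.6),(267.7,164.3)),('scr',(311.5,243.3),(287.3,243)),('barnear',(300.9,223.9),(285.7,256)),('barfar',(320.9,219.1),(282.3,223.3))]:
    print(n,*tri(s,t))
print(atz('side',(368.8,233.6),.01),atz('top',(267.7,164.3),.01),atz('side',(311.5,243.3),.1),atz('top',(287.3,243),.1))
E
```

```text
knobtop [ 0.5682 -0.1713  0.3522] [-0.2727  0.0553  0.0576 -0.1696]
drumtop [ 0.7321 -0.2851  0.3596] [-0.3636  0.1616  0.0723 -0.2507]
foot [ 0.7338 -0.2838  0.0026] [-0.5445  0.1779  0.1448 -0.4636]
scr [ 0.5283 -0.3429  0.105 ] [-0.5378  0.1026  0.1477 -0.4316]
barnear [ 0.495  -0.3471  0.1876] [-2.6049  0.442   0.6868 -1.9791]
barfar [ 0.5598 -0.3365  0.1695] [-0.6687  0.1497  0.1733 -0.5178]
[ 0.7314 -0.2908  0.01  ] [ 0.7304 -0.2843  0.01  ] [ 0.5318 -0.3384  0.1   ] [ 0.5281 -0.3422  0.1   ]
```

```bash
cat >> h.py <<'E'
from scipy.spatial.transform import Rotation as R
def tool(target,yaw=0.0):
    """world target xyz, world yaw change -> tool shift / turn z from present measured pose"""
    from workcell import get_obs
    o=get_obs();r=R.from_quat(o['ee_rot'])
    print('t',round(o['clock'],2),'pos',o['position'],'F',o['ft_force'],'shift',r.inv().apply(np.array(target)-o['position']),'turn',r.inv().apply([0,0,yaw]),'q',o['joint_pos'])
E
python3 - <<'E'
from h import *
tool([.33,.40,.43]); tool([.568,-.171,.43])
# bar height along vertical at scriber xy from the side view
for xy in [(.5285,-.342),(.53,-.34)]:
    P=[(abs(proj('side',[*xy,z])[1]-221.5),z) for z in np.arange(.14,.19,.001)];print(min(P),proj('side',[*xy,.16]))
E
```

```text
t 0.1 pos [0.2489 0.5729 0.2306] F [-0.1391 -0.3105  0.1443] shift [-0.1433 -0.1265 -0.1992] turn [0. 0. 0.] q [-1.1836  0.3328 -0.0647  1.4609  0.0216  1.3499 -0.0885]
t 0.1 pos [0.2489 0.5729 0.2306] F [-0.1391 -0.3105  0.1443] shift [-0.5891 -0.5554 -0.1986] turn [0. 0. 0.] q [-1.1836  0.3328 -0.0647  1.4609  0.0216  1.3499 -0.0885]
(np.float64(0.04623673920011129), np.float64(0.17900000000000005)) [310.1018 227.2333]
(np.float64(0.006496852487970273), np.float64(0.17700000000000005)) [310.2969 226.5764]
```

Request:
{"api": "jog_arm", "payload": {
  "plan": [
    [[0, 0, 0.12], [0, 0, -0.04], 0.0854],
    [[0, 0, 0.24], [0, 0, -0.08], 0.0854],
    [[0, 0, 0.36], [-0.02, -0.02, -0.12], 0.0854],
    [[0, 0, 0.48], [-0.04, -0.04, -0.15], 0.0854],
    [[0, 0, 0.6], [-0.07, -0.07, -0.18], 0.0854],
    [[0, 0, 0.72], [-0.1, -0.1, -0.2], 0.0854],
    [[0, 0, 0.84], [-0.125, -0.12, -0.2], 0.0854],
    [[0, 0, 0.84], [-0.145, -0.135, -0.2], 0.0854]
  ],
  "force": 60
}}

```text
clock: 0.77
position: [0.3291, 0.3897, 0.4335]
ee_rot: [0.588, 0.809, 0.002, -0.0]
ft_force: [0.7, 1.1, 0.2]
grip_width: 0.999
grasp_force: 0.0
```

```bash
python3 -c "
from h import *
tool([.45,.10,.43]);tool([.568,-.171,.43])"
```

```text
t 0.77 pos [0.3291 0.3897 0.4335] F [0.6562 1.1361 0.1706] shift [-0.3128  0.026   0.0029] turn [0. 0. 0.] q [-1.0823  0.0436  0.1295  1.3841 -0.0059  1.7111 -0.6411]
t 0.77 pos [0.3291 0.3897 0.4335] F [0.6562 1.1361 0.1706] shift [-0.607   0.0549  0.0024] turn [0. 0. 0.] q [-1.0823  0.0436  0.1295  1.3841 -0.0059  1.7111 -0.6411]
```

Request:
{"api": "jog_arm", "payload": {
  "plan": [
    [[0, 0, 0.12], [-0.035, 0.003, 0], 0.0854],
    [[0, 0, 0.24], [-0.07, 0.006, 0], 0.0854],
    [[0, 0, 0.36], [-0.11, 0.01, 0], 0.0854],
    [[0, 0, 0.48], [-0.15, 0.013, 0], 0.0854],
    [[0, 0, 0.6], [-0.19, 0.016, 0], 0.0854],
    [[0, 0, 0.72], [-0.23, 0.02, 0], 0.0854],
    [[0, 0, 0.84], [-0.27, 0.023, 0], 0.0854],
    [[0, 0, 0.84], [-0.3, 0.026, 0], 0.0854]
  ]
}}

```text
clock: 1.43
position: [0.4482, 0.1115, 0.4314]
ee_rot: [0.868, 0.497, 0.0, -0.0]
ft_force: [1.3, 0.6, -0.6]
grip_width: 0.998
grasp_force: 0.0
```

```bash
python3 -c "
from h import *
tool([.568,-.171,.43])"
```

```text
t 1.43 pos [0.4482 0.1115 0.4314] F [ 1.3111  0.5878 -0.5646] shift [-0.1832  0.2461  0.0014] turn [0. 0. 0.] q [-0.7942 -0.0884  0.4167  1.5076  0.036   1.7145 -0.9034]
```

Request:
{"api": "jog_arm", "payload": {
  "plan": [
    [[0, 0, 0.12], [-0.02, 0.03, 0], 0.0854],
    [[0, 0, 0.24], [-0.045, 0.06, 0], 0.0854],
    [[0, 0, 0.36], [-0.07, 0.095, 0], 0.0854],
    [[0, 0, 0.48], [-0.095, 0.13, 0], 0.0854],
    [[0, 0, 0.6], [-0.12, 0.16, 0], 0.0854],
    [[0, 0, 0.72], [-0.145, 0.195, 0], 0.0854],
    [[0, 0, 0.84], [-0.165, 0.225, 0], 0.0854],
    [[0, 0, 0.84], [-0.183, 0.246, 0], 0.0854]
  ]
}}

```text
clock: 2.1
position: [0.571, -0.1683, 0.4305]
ee_rot: [0.995, 0.101, -0.001, 0.0]
ft_force: [0.4, 1.0, -0.4]
grip_width: 0.999
grasp_force: 0.0
```

Request:
{"api": "jog_arm", "payload": {
  "plan": [
    [[0, 0, 0.12], [0, 0, 0], 0.0854],
    [[0, 0, 0.24], [0, 0, 0], 0.0854],
    [[0, 0, 0.36], [0, 0, 0], 0.0854],
    [[0, 0, 0.48], [0, 0, 0], 0.0854],
    [[0, 0, 0.6], [0, 0, 0], 0.0854],
    [[0, 0, 0.72], [0, 0, 0], 0.0854],
    [[0, 0, 0.82], [0, 0, 0], 0.0854],
    [[0, 0, 0.82], [0, 0, 0], 0.0854]
  ]
}}

```text
clock: 2.77
position: [0.5704, -0.1656, 0.4309]
ee_rot: [0.953, -0.302, -0.0, 0.0]
ft_force: [-0.6, 0.2, 0.4]
grip_width: 0.998
grasp_force: 0.0
```

Run:
```python
from h import *
from workcell import *
import cv2
tool([.568,-.171,.311])
a=camera('top')['img'][:,:,::-1][100:300,100:300];b=camera('side')['img'][:,:,::-1][30:230,200:400]
cv2.imwrite('pics/a1.png',cv2.resize(np.hstack([a,b]),None,fx=2,fy=2,interpolation=cv2.INTER_CUBIC))
```

```text
t 2.77 pos [ 0.5704 -0.1656  0.4309] F [-0.568   0.2279  0.3557] shift [0.0013 0.0057 0.1199] turn [0. 0. 0.] q [-0.4523  0.3158  0.9163  1.1975 -0.2525  1.7429 -1.7883]
```

View pics/a1.png

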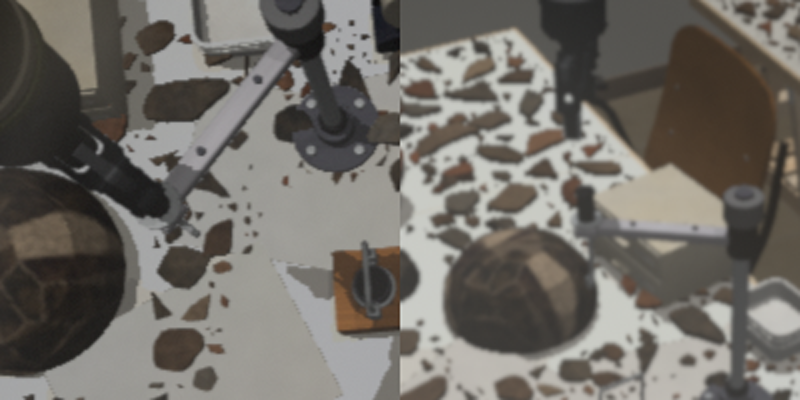

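Request:
{"api": "jog_arm", "payload": {
  "plan": [
    [[0, 0, 0], [0, 0.005, 0.02], 0.0854],
    [[0, 0, 0], [0.001, 0.005, 0.04], 0.0854],
    [[0, 0, 0], [0.001, 0.005, 0.06], 0.0854],
    [[0, 0, 0], [0.001, 0.005, 0.08], 0.0854],
    [[0, 0, 0], [0.001, 0.005, 0.1], 0.0854],
    [[0, 0, 0], [0.001, 0.005, 0.117], 0.0854],
    [[0, 0, 0], [0.001, 0.005, 0.117], 0.07],
    [[0, 0, 0], [0.001, 0.005, 0.117], 0.055]
  ]
}}

```text
clock: 3.53
position: [0.5681, -0.1701, 0.3142]
ee_rot: [0.954, -0.298, -0.001, -0.0]
ft_force: [-0.7, -0.3, 1.5]
grip_width: 0.75
grasp_force: 0.0
```

Run:
```python
from h import *
from workcell import *
import cv2
tool([.568,-.171,.311])
a=camera('top')['img'][:,:,::-1][100:300,100:300];b=camera('side')['img'][:,:,::-1][80:180,240:340]
cv2.imwrite('pics/a2.png',np.hstack([cv2.resize(a,None,fx=2,fy=2),cv2.resize(b,None,fx=4,fy=4,interpolation=cv2.INTER_CUBIC)]))
```

```text
t 3.53 pos [ 0.5681 -0.1701  0.3142] F [-0.66   -0.2559  1.4907] shift [0.0004 0.0008 0.0032] turn [0. 0. 0.] q [-0.4906  0.3019  0.9008  1.4526 -0.2358  1.5011 -1.772 ]
```

View pics/a2.png

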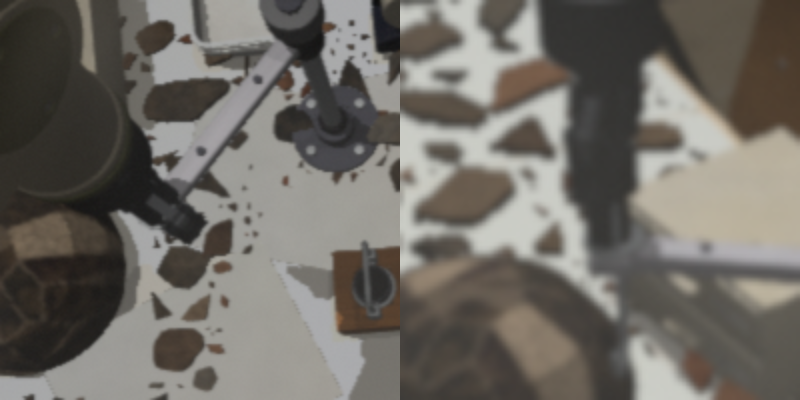

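The fingers straddle the knob just above the disc (side panel, tips around (610,245)). Closing now.

Request:
{"api": "jog_arm", "payload": {
  "plan": [
    [[0, 0, 0], [0, 0, 0], 0.045],
    [[0, 0, 0], [0, 0, 0], 0.035],
    [[0, 0, 0], [0, 0, 0], 0.028],
    [[0, 0, 0], [0, 0, 0], 0.018],
    [[0, 0, 0], [0, 0, 0], 0.01],
    [[0, 0, 0], [0, 0, 0], 0.01],
    [[0, 0, 0], [0, 0, 0], 0.01],
    [[0, 0, 0], [0, 0, 0], 0.01]
  ],
  "force": 60
}}

```text
clock: 4.3
position: [0.5685, -0.1704, 0.315]
ee_rot: [0.954, -0.299, 0.0, -0.0]
ft_force: [-2.3, 1.5, 5.9]
grip_width: 0.301
grasp_force: 58.5
```

Request:
{"api": "jog_arm", "payload": {
  "plan": [
    [[0, 0, 0], [0, 0, 0.006], 0.01],
    [[0, 0, 0], [0, 0, 0.014], 0.01],
    [[0, 0, 0], [0, 0, 0.023], 0.01],
    [[0, 0, 0], [0, 0, 0.032], 0.01],
    [[0, 0, 0], [0, 0, 0.04], 0.01],
    [[0, 0, 0], [0, 0, 0.045], 0.01],
    [[0, 0, 0], [0, 0, 0.05], 0.01],
    [[0, 0, 0], [0, 0, 0.05], 0.01]
  ]
}}

```text
clock: 4.97
position: [0.5683, -0.1702, 0.2641]
ee_rot: [0.954, -0.299, -0.0, -0.0]
ft_force: [-0.8, 1.0, 6.2]
grip_width: 0.3
grasp_force: 58.5
```

Run:
```python
from h import *
from workcell import *
import cv2
tool([.568,-.171,.237])
a=camera('top')['img'][:,:,::-1][100:300,140:340];b=camera('side')['img'][:,:,::-1][100:300,240:440]
cv2.imwrite('pics/a3.png',np.hstack([cv2.resize(a,None,fx=2,fy=2),cv2.resize(b,None,fx=2,fy=2,interpolation=cv2.INTER_CUBIC)]))
```

```text
t 4.97 pos [ 0.5683 -0.1702  0.2641] F [-0.8164  0.999   6.1936] shift [0.0002 0.0008 0.0271] turn [0. 0. 0.] q [-0.489   0.3216  0.8899  1.5384 -0.2521  1.4022 -1.7604]
```

View pics/a3.png

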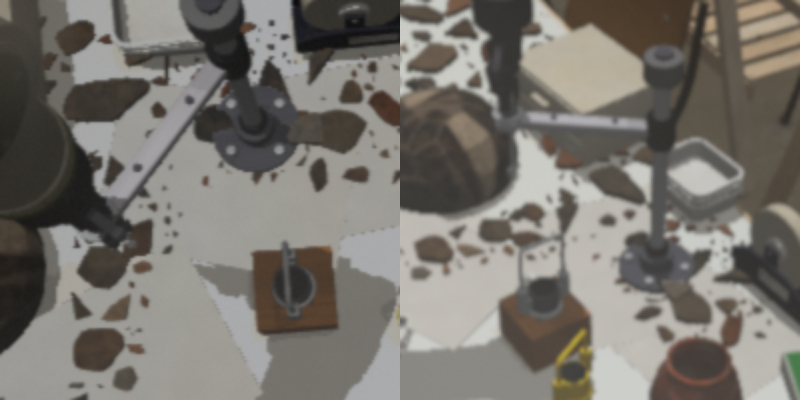

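```bash
cat >> h.py <<'E'
AX=np.array([.732,-.285])
def arc(deltas,zs):
    from workcell import get_obs
    o=get_obs();r=R.from_quat(o['ee_rot']);p=o['position'];v=p[:2]-AX;a=np.arctan2(v[1],v[0]);rr=np.hypot(*v)
    print('angle',a,'r',rr,'F',o['ft_force'],o['position'])
    for d,z in zip(deltas,zs):
        t=np.r_[AX+rr*np.array([np.cos(a+d),np.sin(a+d)]),z];print(round(-d,3),r.inv().apply(t-p))
E
python3 -c "
from h import *
arc(np.arange(1,9)*.07,[.260,.256,.252,.248,.244,.240,.237,.237])"
```

```text
angle 2.5303575229484183 r 0.19971906839651893 F [-1.6552  1.1371  5.7367] [ 0.5684 -0.1704  0.2648]
-0.07 [0.0004 0.014  0.0048]
-0.14 [0.0019 0.0279 0.0088]
-0.21 [0.0043 0.0417 0.0128]
-0.28 [0.0076 0.0552 0.0168]
-0.35 [0.0119 0.0685 0.0208]
-0.42 [0.0171 0.0815 0.0248]
-0.49 [0.0232 0.0941 0.0278]
-0.56 [0.0302 0.1062 0.0278]
```

Request:
{"api": "jog_arm", "payload": {
  "plan": [
    [[0, 0, -0.07], [0.0004, 0.014, 0.005], 0.01],
    [[0, 0, -0.14], [0.0019, 0.028, 0.009], 0.01],
    [[0, 0, -0.21], [0.0043, 0.0417, 0.013], 0.01],
    [[0, 0, -0.28], [0.0076, 0.0552, 0.017], 0.01],
    [[0, 0, -0.28], [0.0076, 0.0552, 0.02], 0.01]
  ]
}}

```text
clock: 5.48
position: [0.5422, -0.2232, 0.2454]
ee_rot: [0.987, -0.163, 0.001, 0.0]
ft_force: [1.0, 0.8, 7.0]
grip_width: 0.297
grasp_force: 58.6
```

```bash
python3 -c "
from h import *
arc(np.arange(1,7)*.06,[.243,.240,.237,.237,.237,.237])"
```

```text
angle 2.8267248912944405 r 0.1995773471124758 F [1.0067 0.8219 7.0493] [ 0.5422 -0.2232  0.2454]
-0.06 [0.0005 0.012  0.0024]
-0.12 [0.0017 0.0239 0.0054]
-0.18 [0.0036 0.0357 0.0084]
-0.24 [0.0063 0.0474 0.0084]
-0.3 [0.0096 0.0589 0.0084]
-0.36 [0.0136 0.0701 0.0085]
```

Request:
{"api": "jog_arm", "payload": {
  "plan": [
    [[0, 0, -0.06], [0.0005, 0.012, 0.0025], 0.01],
    [[0, 0, -0.12], [0.0017, 0.0239, 0.005], 0.01],
    [[0, 0, -0.18], [0.0036, 0.0357, 0.008], 0.01],
    [[0, 0, -0.24], [0.0063, 0.0474, 0.0085], 0.01],
    [[0, 0, -0.3], [0.0096, 0.0589, 0.0085], 0.01],
    [[0, 0, -0.3], [0.0096, 0.0589, 0.0085], 0.01]
  ]
}}

```text
clock: 5.98
position: [0.533, -0.2816, 0.237]
ee_rot: [1.0, -0.013, 0.001, 0.001]
ft_force: [0.1, 1.6, 6.9]
grip_width: 0.296
grasp_force: 58.6
```

Run:
```python
from h import *
from workcell import *
import cv2
arc(np.arange(1,8)*.04,[.237]*7)
a=camera('top')['img'][:,:,::-1][160:260,220:320];b=camera('side')['img'][:,:,::-1][190:270,270:350]
cv2.imwrite('pics/a4.png',np.hstack([cv2.resize(a,(400,400),interpolation=cv2.INTER_CUBIC),cv2.resize(b,(400,400),interpolation=cv2.INTER_CUBIC)]))
```

```text
angle 3.1244519865993885 r 0.19905054095533747 F [0.1314 1.6413 6.8976] [ 0.533  -0.2816  0.237 ]
-0.04 [ 0.0002  0.008  -0.    ]
-0.08 [ 0.0008  0.0159 -0.    ]
-0.12 [ 0.0017  0.0238 -0.    ]
-0.16 [0.0028 0.0317 0.    ]
-0.2 [0.0043 0.0395 0.    ]
-0.24 [0.0061 0.0473 0.    ]
-0.28 [0.0083 0.0549 0.    ]
```

View pics/a4.png

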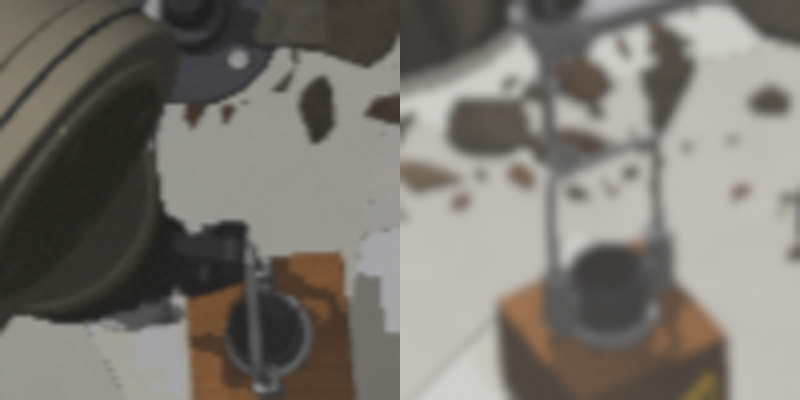

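```bash
python3 -c "
from h import *
f=lambda P:(proj('side',P)-[270,190])*5+[400,0]
for P in [(.533,-.2816,.130),(.533,-.2816,.122),(.533,-.2956,.151),(.533,-.2686,.17),(.533,-.2816,.211),(.533,-.2816,.237-.003)]:print(P,f(P))
g=lambda P:(proj('side',P)-[270,190])*5+[400,0]
for z in (.17,.176,.18):
  c=np.array([.5285,-.342,z]);d=np.array([np.cos(.16),np.sin(.16),0])*.031
  print(z,g(c-d),g(c+d),(proj('top',c-d)-[220,160])*4,(proj('top',c+d)-[220,160])*4)
"
```

```text
(0.533, -0.2816, 0.13) [560.4812 157.9122]
(0.533, -0.2816, 0.122) [561.1812 169.384 ]
(0.533, -0.2956, 0.151) [570.1211 143.1617]
(0.533, -0.2686, 0.17) [546.269   84.9285]
(0.533, -0.2816, 0.211) [553.1127  37.1646]
(0.533, -0.2816, 0.23399999999999999) [550.9227   1.277 ]
0.17 [548.3587 196.3193] [650.3359 146.6156] [267.8406 374.0615] [250.9727 252.4231]
0.176 [547.7693 187.3041] [650.0289 137.6165] [267.0239 372.7843] [250.0512 250.3475]
0.18 [547.3745 181.2666] [649.8233 131.5904] [266.4733 371.9232] [249.4301 248.9483]
```

Request:
{"api": "jog_arm", "payload": {
  "plan": [
    [[0, 0, -0.04], [0.0002, 0.008, 0], 0.01],
    [[0, 0, -0.08], [0.0008, 0.0159, 0], 0.01],
    [[0, 0, -0.12], [0.0017, 0.0238, 0], 0.01],
    [[0, 0, -0.16], [0.0028, 0.0317, 0], 0.01],
    [[0, 0, -0.16], [0.0028, 0.0317, 0], 0.01]
  ]
}}

```text
clock: 6.5
position: [0.5352, -0.3125, 0.2369]
ee_rot: [0.998, 0.067, 0.001, 0.001]
ft_force: [0.1, 0.4, 7.2]
grip_width: 0.298
grasp_force: 58.6
```

```bash
python3 -c "
from h import *
arc(np.arange(1,8)*.02,[.237]*7)"
```

```text
angle -3.0028137175970415 r 0.19867972126206943 F [0.1318 0.4433 7.1977] [ 0.5352 -0.3125  0.2369]
-0.02 [ 0.0001  0.004  -0.0001]
-0.04 [ 0.0002  0.0079 -0.0001]
-0.06 [ 0.0004  0.0119 -0.0001]
-0.08 [ 0.0007  0.0159 -0.0001]
-0.1 [ 0.0011  0.0198 -0.0001]
-0.12 [ 0.0016  0.0238 -0.0001]
-0.14 [ 0.0021  0.0277 -0.0001]
```

Request:
{"api": "jog_arm", "payload": {
  "plan": [
    [[0, 0, -0.02], [0.0001, 0.004, 0], 0.01],
    [[0, 0, -0.04], [0.0002, 0.0079, 0], 0.01],
    [[0, 0, -0.06], [0.0004, 0.0119, 0], 0.01],
    [[0, 0, -0.08], [0.0007, 0.0159, 0], 0.01],
    [[0, 0, -0.1], [0.0011, 0.0198, 0], 0.01],
    [[0, 0, -0.12], [0.0016, 0.0238, 0], 0.01],
    [[0, 0, -0.14], [0.0021, 0.0277, 0], 0.01],
    [[0, 0, -0.14], [0.0021, 0.0277, 0], 0.01]
  ]
}}

```text
clock: 7.17
position: [0.5411, -0.3389, 0.2369]
ee_rot: [0.991, 0.136, 0.001, 0.001]
ft_force: [-0.7, 0.9, 6.8]
grip_width: 0.297
grasp_force: 58.6
```

Run:
```python
from h import *
from workcell import *
import cv2
arc(np.arange(-2,3)*.02,[.237]*5)
a=camera('top')['img'][:,:,::-1][160:260,220:320];b=camera('side')['img'][:,:,::-1][190:270,270:350]
cv2.imwrite('pics/a5.png',np.hstack([cv2.resize(a,(400,400),interpolation=cv2.INTER_CUBIC),cv2.resize(b,(400,400),interpolation=cv2.INTER_CUBIC)]))
```

```text
angle -2.866292145050949 r 0.1983439958247809 F [-0.6927  0.8718  6.8431] [ 0.5411 -0.3389  0.2369]
0.04 [ 0.0001 -0.0079 -0.0002]
0.02 [ 0.     -0.004  -0.0002]
-0.0 [ 0.      0.     -0.0001]
-0.02 [ 0.0001  0.004  -0.0001]
-0.04 [ 0.0002  0.0079 -0.0001]
```

View pics/a5.png

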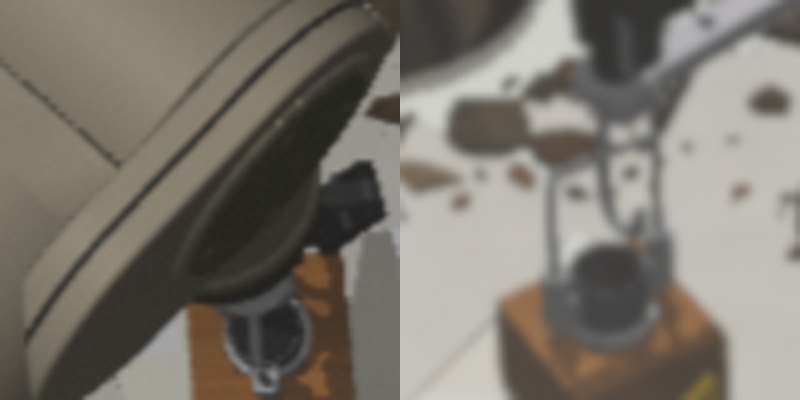

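Request:
{"api": "jog_arm", "payload": {
  "plan": [
    [[0, 0, 0], [0, 0, -0.003], 0.01],
    [[0, 0, 0], [0, 0, -0.007], 0.01],
    [[0, 0, 0], [0, 0, -0.011], 0.01],
    [[0, 0, 0], [0, 0, -0.014], 0.01],
    [[0, 0, 0], [0, 0, -0.016], 0.01],
    [[0, 0, 0], [0, 0, -0.016], 0.01]
  ]
}}

```text
clock: 7.77
position: [0.5412, -0.3384, 0.2533]
ee_rot: [0.991, 0.136, 0.001, 0.001]
ft_force: [-1.9, 1.1, 7.2]
grip_width: 0.3
grasp_force: 58.6
```

Request:
{"api": "jog_arm", "payload": {
  "plan": [
    [[0, 0, 0], [0, 0, -0.001], 0.01],
    [[0, 0, 0], [0, 0, -0.002], 0.01],
    [[0, 0, 0], [0, 0, -0.003], 0.01],
    [[0, 0, 0], [0, 0, -0.003], 0.01]
  ]
}}

```text
clock: 8.1
position: [0.5411, -0.3383, 0.2561]
ee_rot: [0.991, 0.136, 0.001, 0.001]
ft_force: [-0.7, -0.4, 6.5]
grip_width: 0.3
grasp_force: 58.6
```

Request:
{"api": "jog_arm", "payload": {
  "plan": [
    [[0, 0, 0], [0, 0, -0.001], 0.01],
    [[0, 0, 0], [0, 0, -0.002], 0.01],
    [[0, 0, 0], [0, 0, -0.003], 0.01],
    [[0, 0, 0], [0, 0, -0.003], 0.01]
  ]
}}

```text
clock: 8.43
position: [0.5411, -0.3383, 0.259]
ee_rot: [0.991, 0.136, 0.001, 0.001]
ft_force: [-1.5, 0.3, 7.1]
grip_width: 0.301
grasp_force: 58.6
```

Request:
{"api": "jog_arm", "payload": {
  "plan": [
    [[0, 0, 0], [0, 0, -0.001], 0.01],
    [[0, 0, 0], [0, 0, -0.002], 0.01],
    [[0, 0, 0], [0, 0, -0.003], 0.01],
    [[0, 0, 0], [0, 0, -0.003], 0.01]
  ]
}}

```text
clock: 8.77
position: [0.5411, -0.3383, 0.262]
ee_rot: [0.991, 0.136, 0.001, 0.001]
ft_force: [-2.0, 0.5, 5.8]
grip_width: 0.299
grasp_force: 58.5
```

Request:
{"api": "jog_arm", "payload": {
  "plan": [
    [[0, 0, 0], [0, 0, -0.001], 0.01],
    [[0, 0, 0], [0, 0, -0.002], 0.01],
    [[0, 0, 0], [0, 0, -0.002], 0.01]
  ]
}}

```text
clock: 9.02
position: [0.5411, -0.3383, 0.264]
ee_rot: [0.991, 0.136, 0.001, 0.001]
ft_force: [-0.7, 0.6, 6.7]
grip_width: 0.296
grasp_force: 58.5
```

Run:
```python
from h import *
from workcell import *
import cv2
arc([],[])
b=camera('side')['img'][:,:,::-1][190:270,270:350]
cv2.imwrite('pics/a6.png',cv2.resize(b,(480,480),interpolation=cv2.INTER_CUBIC))
```

```text
angle -2.869325573073371 r 0.19821459055153076 F [-0.7486  0.5523  6.7439] [ 0.5411 -0.3383  0.264 ]
```

View pics/a6.png

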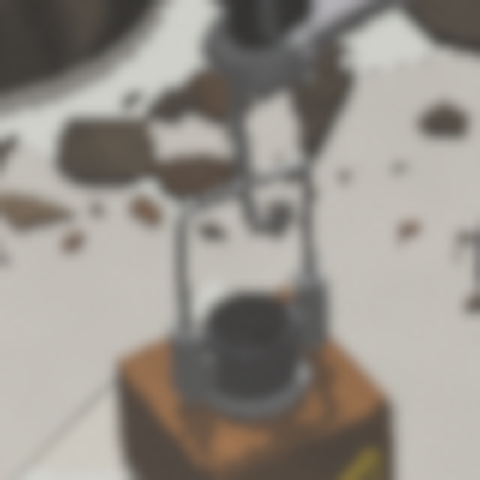

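The side crop shows the bar running from (185,203) to (310,172), with the hook bottom near (262,232) and its tip near (285,205), just below the bar. I'll check the lateral alignment numerically.

```bash
python3 -c "
from h import *
for z in (.165,.178):
  n=atz('top',(285.7,256),z);f=atz('top',(282.3,223.3),z);t=(.541-n[0])/(f[0]-n[0]);print(z,n,f,n+t*(f-n))
  n=atz('side',(300.9,223.9),z);f=atz('side',(321.5,218.7),z);t=(.541-n[0])/(f[0]-n[0]);print(z,n,f,n+t*(f-n))
f=lambda P:(proj('side',P)-[270,190])*6
s=np.array([.5411,-.3383,.157]);d=np.array([-.27,.96,0])
y=np.array([np.sin(-.273),np.cos(.273),0])
for nme,P in dict(seat=s,under=s-[0,0,.008],tip=s-.014*y+[0,0,.021],shank=s+.013*y+[0,0,.04]).items():print(nme,P,f(P))
"
```

```text
0.165 [ 0.4935 -0.3442  0.165 ] [ 0.5597 -0.3357  0.165 ] [ 0.541  -0.3381  0.165 ]
0.165 [ 0.5112 -0.3251  0.165 ] [ 0.5658 -0.3315  0.165 ] [ 0.541  -0.3286  0.165 ]
0.178 [ 0.4922 -0.3451  0.178 ] [ 0.5574 -0.3368  0.178 ] [ 0.541  -0.3389  0.178 ]
0.178 [ 0.5056 -0.3386  0.178 ] [ 0.5595 -0.345   0.178 ] [ 0.541  -0.3428  0.178 ]
seat [ 0.5411 -0.3383  0.157 ] [264.1018 214.1545]
under [ 0.5411 -0.3383  0.149 ] [264.7177 228.3052]
tip [ 0.5449 -0.3518  0.178 ] [284.8189 192.661 ]
shank [ 0.5376 -0.3258  0.197 ] [240.2289 127.0628]
```

Request:
{"api": "jog_arm", "payload": {
  "plan": [
    [[0, 0, 0], [0, 0, -0.001], 0.01],
    [[0, 0, 0], [0, 0, -0.002], 0.01],
    [[0, 0, 0], [0, 0, -0.003], 0.01],
    [[0, 0, 0], [0, 0, -0.003], 0.01]
  ]
}}

```text
clock: 9.4
position: [0.5411, -0.3383, 0.267]
ee_rot: [0.991, 0.136, 0.001, 0.001]
ft_force: [-1.6, 1.1, 6.3]
grip_width: 0.298
grasp_force: 58.5
```

Request:
{"api": "jog_arm", "payload": {
  "plan": [
    [[0, 0, 0], [0, 0, -0.001], 0.01],
    [[0, 0, 0], [0, 0, -0.002], 0.01],
    [[0, 0, 0], [0, 0, -0.002], 0.01]
  ]
}}

```text
clock: 9.65
position: [0.5411, -0.3383, 0.269]
ee_rot: [0.991, 0.136, 0.001, 0.001]
ft_force: [-1.4, 1.2, 6.6]
grip_width: 0.302
grasp_force: 58.5
```

Request:
{"api": "jog_arm", "payload": {
  "plan": [
    [[0, 0, 0], [0, 0, -0.001], 0.01],
    [[0, 0, 0], [0, 0, -0.002], 0.01],
    [[0, 0, 0], [0, 0, -0.002], 0.01]
  ]
}}

```text
clock: 9.9
position: [0.5411, -0.3382, 0.271]
ee_rot: [0.991, 0.136, 0.001, 0.001]
ft_force: [-0.2, -0.2, 6.4]
grip_width: 0.301
grasp_force: 58.5
```

Request:
{"api": "jog_arm", "payload": {
  "plan": [
    [[0, 0, 0], [0, 0, -0.0005], 0.01],
    [[0, 0, 0], [0, 0, -0.001], 0.01],
    [[0, 0, 0], [0, 0, -0.001], 0.01]
  ]
}}

```text
clock: 10.15
position: [0.5411, -0.3383, 0.2719]
ee_rot: [0.991, 0.136, 0.001, 0.001]
ft_force: [-1.3, -0.4, 7.4]
grip_width: 0.3
grasp_force: 58.5
```

Request:
{"api": "jog_arm", "payload": {
  "plan": [
    [[0, 0, 0], [0, 0, -0.0005], 0.01],
    [[0, 0, 0], [0, 0, -0.001], 0.01],
    [[0, 0, 0], [0, 0, -0.001], 0.01]
  ]
}}

```text
clock: 10.4
position: [0.5411, -0.3383, 0.2729]
ee_rot: [0.991, 0.136, 0.001, 0.001]
ft_force: [-0.1, 0.3, 5.9]
grip_width: 0.299
grasp_force: 58.5
```

Request:
{"api": "jog_arm", "payload": {
  "plan": [
    [[0, 0, 0], [0, 0, -0.0005], 0.01],
    [[0, 0, 0], [0, 0, -0.001], 0.01],
    [[0, 0, 0], [0, 0, -0.001], 0.01]
  ]
}}

```text
clock: 10.65
position: [0.5411, -0.3382, 0.2739]
ee_rot: [0.991, 0.136, 0.001, 0.001]
ft_force: [-0.9, 1.0, 6.3]
grip_width: 0.3
grasp_force: 58.5
```

Still the full spring pull, so there is no contact yet. I'll go on 1 mm at a time.

Request:
{"api": "jog_arm", "payload": {
  "plan": [
    [[0, 0, 0], [0, 0, -0.0005], 0.01],
    [[0, 0, 0], [0, 0, -0.001], 0.01],
    [[0, 0, 0], [0, 0, -0.001], 0.01]
  ]
}}

```text
clock: 10.9
position: [0.5411, -0.3383, 0.2749]
ee_rot: [0.991, 0.136, 0.001, 0.001]
ft_force: [-1.0, -0.4, 6.0]
grip_width: 0.302
grasp_force: 58.5
```

Request:
{"api": "jog_arm", "payload": {
  "plan": [
    [[0, 0, 0], [0, 0, -0.0005], 0.01],
    [[0, 0, 0], [0, 0, -0.001], 0.01],
    [[0, 0, 0], [0, 0, -0.001], 0.01]
  ]
}}

```text
clock: 11.15
position: [0.5411, -0.3383, 0.2759]
ee_rot: [0.991, 0.136, 0.001, 0.001]
ft_force: [-1.5, -0.3, 6.1]
grip_width: 0.299
grasp_force: 58.5
```

Request:
{"api": "jog_arm", "payload": {
  "plan": [
    [[0, 0, 0], [0, 0, -0.0005], 0.01],
    [[0, 0, 0], [0, 0, -0.001], 0.01],
    [[0, 0, 0], [0, 0, -0.001], 0.01]
  ]
}}

```text
clock: 11.4
position: [0.541, -0.3383, 0.2769]
ee_rot: [0.991, 0.136, 0.001, 0.001]
ft_force: [-1.0, 0.3, 5.6]
grip_width: 0.302
grasp_force: 58.5
```

Request:
{"api": "jog_arm", "payload": {
  "plan": [
    [[0, 0, 0], [0, 0, -0.0005], 0.01],
    [[0, 0, 0], [0, 0, -0.001], 0.01],
    [[0, 0, 0], [0, 0, -0.001], 0.01]
  ]
}}

```text
clock: 11.65
position: [0.541, -0.3383, 0.2779]
ee_rot: [0.991, 0.136, 0.001, 0.001]
ft_force: [-1.6, 1.0, 6.1]
grip_width: 0.298
grasp_force: 58.5
```

Request:
{"api": "jog_arm", "payload": {
  "plan": [
    [[0, 0, 0], [0, 0, -0.0005], 0.01],
    [[0, 0, 0], [0, 0, -0.001], 0.01],
    [[0, 0, 0], [0, 0, -0.001], 0.01]
  ]
}}

```text
clock: 11.9
position: [0.5411, -0.3382, 0.2789]
ee_rot: [0.991, 0.136, 0.001, 0.001]
ft_force: [-1.1, 0.8, 6.4]
grip_width: 0.298
grasp_force: 58.5
```

Request:
{"api": "jog_arm", "payload": {
  "plan": [
    [[0, 0, 0], [0, 0, -0.0005], 0.01],
    [[0, 0, 0], [0, 0, -0.001], 0.01],
    [[0, 0, 0], [0, 0, -0.001], 0.01]
  ]
}}

```text
clock: 12.15
position: [0.541, -0.3383, 0.2799]
ee_rot: [0.991, 0.136, 0.001, 0.001]
ft_force: [-1.3, 0.0, 6.8]
grip_width: 0.299
grasp_force: 58.5
```

Request:
{"api": "jog_arm", "payload": {
  "plan": [
    [[0, 0, 0], [0, 0, -0.0005], 0.01],
    [[0, 0, 0], [0, 0, -0.001], 0.01],
    [[0, 0, 0], [0, 0, -0.001], 0.01]
  ]
}}

```text
clock: 12.4
position: [0.541, -0.3382, 0.2809]
ee_rot: [0.991, 0.136, 0.001, 0.001]
ft_force: [-1.0, -0.5, 6.3]
grip_width: 0.296
grasp_force: 58.5
```

Request:
{"api": "jog_arm", "payload": {
  "plan": [
    [[0, 0, 0], [0, 0, -0.0005], 0.01],
    [[0, 0, 0], [0, 0, -0.001], 0.01],
    [[0, 0, 0], [0, 0, -0.001], 0.01]
  ]
}}

```text
clock: 12.65
position: [0.5409, -0.3381, 0.2813]
ee_rot: [0.991, 0.135, 0.0, 0.0]
ft_force: [-1.2, 0.2, 4.5]
grip_width: 0.299
grasp_force: 58.7
```

Contact: the pull dropped to 4.5 N and the tool lagged the command. Finer steps now.

Request:
{"api": "jog_arm", "payload": {
  "plan": [
    [[0, 0, 0], [0, 0, -0.0003], 0.01],
    [[0, 0, 0], [0, 0, -0.0005], 0.01],
    [[0, 0, 0], [0, 0, -0.0005], 0.01]
  ]
}}

```text
clock: 12.9
position: [0.5408, -0.3379, 0.2813]
ee_rot: [0.991, 0.136, 0.0, 0.0]
ft_force: [-0.8, 0.2, 4.2]
grip_width: 0.3
grasp_force: 58.7
```

Request:
{"api": "jog_arm", "payload": {
  "plan": [
    [[0, 0, 0], [0, 0, -0.0003], 0.01],
    [[0, 0, 0], [0, 0, -0.0006], 0.01],
    [[0, 0, 0], [0, 0, -0.0006], 0.01],
    [[0, 0, 0], [0, 0, -0.0006], 0.01]
  ]
}}

```text
clock: 13.23
position: [0.5407, -0.3377, 0.2816]
ee_rot: [0.991, 0.136, -0.0, -0.0]
ft_force: [0.1, -0.7, -0.1]
grip_width: 0.3
grasp_force: 58.7
```

Run:
```python
from h import *
from workcell import *
for i in range(5): camera('side'); o=get_obs(); print(o['ft_force'],o['position'])
```

```text
[-0.0145 -1.3749  0.3083] [ 0.5407 -0.3378  0.2816]
[ 0.1654 -0.6481 -0.2405] [ 0.5407 -0.3378  0.2816]
[ 0.056  -1.1354  0.3142] [ 0.5407 -0.3378  0.2816]
[ 0.4299  0.405  -0.4888] [ 0.5407 -0.3378  0.2817]
[-0.1649 -0.1666 -0.2712] [ 0.5407 -0.3378  0.2817]
```

Request:
{"api": "jog_arm", "payload": {
  "plan": [
    [[0, 0, 0], [0, 0, 0], 0.03],
    [[0, 0, 0], [0, 0, 0], 0.035],
    [[0, 0, 0], [0, 0, 0], 0.042],
    [[0, 0, 0], [0, 0, 0], 0.05],
    [[0, 0, 0], [0, 0, 0], 0.06],
    [[0, 0, 0], [0, 0, 0], 0.06],
    [[0, 0, 0], [0, 0, 0], 0.06]
  ],
  "force": 20
}}

```text
clock: 14.07
position: [0.5408, -0.3378, 0.2819]
ee_rot: [0.991, 0.136, 0.0, -0.0]
ft_force: [-0.7, -0.2, -0.2]
grip_width: 0.702
grasp_force: 0.0
```

Released with no force jump. Rising straight up.

Request:
{"api": "jog_arm", "payload": {
  "plan": [
    [[0, 0, 0], [0, 0, -0.01], 0.06],
    [[0, 0, 0], [0, 0, -0.025], 0.06],
    [[0, 0, 0], [0, 0, -0.045], 0.06],
    [[0, 0, 0], [0, 0, -0.07], 0.06],
    [[0, 0, 0], [0, 0, -0.1], 0.06],
    [[0, 0, 0], [0, 0, -0.13], 0.06],
    [[0, 0, 0], [0, 0, -0.15], 0.06],
    [[0, 0, 0], [0, 0, -0.15], 0.06]
  ]
}}

```text
clock: 14.73
position: [0.541, -0.3386, 0.4373]
ee_rot: [0.991, 0.135, 0.002, 0.002]
ft_force: [0.0, -0.2, 0.3]
grip_width: 0.701
grasp_force: 0.0
```

Run:
```python
from h import *
from workcell import *
import cv2
o=get_obs();print(o['position'],o['ft_force'])
ref=cv2.imread('pics/side0.png')[:,:,::-1]
im=camera('side')['img']
f=lambda P:np.round(proj('side',P)).astype(int)
print('expected disc px if hooked',f([.5407,-.3378,.276]),'if fully up',f([.5407,-.3378,.309]))
# rock/holder unchanged?
t=ref[245:285,290:337];r=cv2.matchTemplate(im[235:295,280:347],t,cv2.TM_CCOEFF_NORMED);print(cv2.minMaxLoc(r))
t=ref[222:262,296:326];r=cv2.matchTemplate(im[212:272,286:336],t,cv2.TM_CCOEFF_NORMED);print(cv2.minMaxLoc(r))
for n,(x0,y0,x1,y1) in dict(dish=(203,252,248,286),brush=(222,312,296,332)).items():
    print(n,np.abs(im[y0:y1,x0:x1].astype(int)-ref[y0:y1,x0:x1]).mean())
c=im[150:290:2,290:332:2].mean(2).astype(int)
top=f([.5407,-.3378,.319]);print('knob top if hooked',top)
print(im[top[1]-20:top[1]+40:3,top[0]-14:top[0]+15:4].mean(2).astype(int))
```

```text
[ 0.541  -0.3386  0.4373] [ 0.0225 -0.1828  0.3362]
expected disc px if hooked [312 188] if fully up [312 177]
(0.13064152002334595, 0.9864298701286316, (20, 0), (10, 10))
(-0.04720640182495117, 0.9920951128005981, (0, 0), (10, 10))
dish 3.9806100217864926
brush 32.39662162162162
knob top if hooked [312 174]
[[ 83  81  85  92  86  84  95 133]
 [ 97  80  82  86  87  82  85  98]
 [134 105 107  89  88  87  84  87]
 [121 126 104 101  88  88  84  85]
 [195 139 119 100  90  84  91  85]
 [178 180 169 107  79  83  84  92]
 [139 203 193  86  72  82  86  86]
 [113 203 135  57  58  95  83  87]
 [113 203 147  55  56 111  86 101]
 [106 203 169  54  55  83 122 172]
 [123 203 181  54  54 147 175 176]
 [136 203 152  54  54 164 169 118]
 [172 191 146  57  58 151 106 107]
 [199 186 133  93  98 103 128 197]
 [203 201 137  88  99  88  97 173]
 [204 202 188  90  94 150  80 107]
 [201 130 103 123 187 190  86  82]
 [111  77  82  94 188 124  75  78]
 [ 75  97  79  97 185 146  73 110]
 [163 183 148 121 188 175  77 165]]
```

The knob is still at the hooked height, and the scriber and holder match their original image position. Handing in.

```bash
python3 -c "
from workcell import *
print(hand_in())"
```

```text
the job is handed in; nothing more can be done
None
```

The bail is hooked and handed in at about 15 s: the bar took the full spring pull before I let go, and the last image shows the hook holding and the scriber and holder unmoved (dish and brush were away from the arm's path; flat stone not checked).

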